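Load the swab and lift the vial carrier

TASK

Take the capped swab out of the wooden stand and push its stick down into the open vial in the grey two-vial carrier until its cap sits on the vial's mouth, and let go of it while the carrier still stands on the bench. Then take the carrier by its T handle, lift it about 10 cm clear of the bench with both vials in it, and finish while holding it there, level and still. Keep the carrier level all the way, and leave the stirring rod in the stand and the things lying around alone.

Things in the scene. Friction and masses are not known exactly. Their poses are not given: they have to be found in the camera images.
- swab: Capped swab, 20 g, 94 mm long, standing stick-down in an end hole of the stand. White stick 5 mm in diameter with a 6 mm bud at its lower tip; tall ribbed round white cap, 19 mm in diameter (18 mm higher up), 34 mm high: the taller, narrower of the two heads in the stand. Origin at the bud tip, +z along the stick to the cap, which reaches from z = 60 to 94 mm and is the place to grip.
- swab_seat (a point): Centre of the underside of the swab's cap, 60 mm from the tip along the stick; this face comes to rest on the vial's rim.
- stand: Wooden stand, fixed to the bench, 60 x 150 mm in plan (x, y), top shelf at 76 mm with three 11 mm holes in a row along its y axis at y = -45, 0 and +45 mm. Swab and stirring rod hang in the two end holes by cap and knob, either way round; the middle hole is empty. Origin at the centre of its underside, z up.
- stirring_rod: Stirring rod in the other end hole of the stand: same stick, but with a flat round white knob 26 mm in diameter and 9 mm high. Not used; it stays. Origin at its lower tip, z up along the stick.
- carrier: Two-vial carrier, 450 g empty, standing loose on the bench: a grey block 64 x 140 x 30 mm (x, y, z) with two wells 24 mm deep (floor 6 mm above the underside) at y = -48 and +48 mm, and between them an upright 12 mm round post with a black T grip bar on top. Origin at the centre of its underside, z up, y along the row of vials.
- handle (a point): Centre of the carrier's black grip bar, 131 mm above the carrier's underside. The bar is 14 mm thick along the carrier's x, 44 mm long along its y and 22 mm high; grip it across its 14 mm thickness.
- open_vial: Open glass vial standing loose in one of the carrier's wells (either one), 26 mm in diameter, 70 mm high, narrowing to a neck 19 mm in outer diameter with an 11 mm bore; inner floor 5 mm above its underside. It has up to 0.75 mm play in the well. Origin at the centre of its underside, z up.
- vial_mouth (a point): Centre of the open vial's mouth at rim height, 70 mm above the vial's underside (76 mm above the bench while the carrier stands).
- closed_vial: The same vial with a white cap 22 mm in diameter on it, total height 86 mm, standing loose in the carrier's other well. Stays there. Origin at the centre of its underside.
- dissecting_microscope: Tall black microscope fixed on the bench between stand and carrier, about 0.3 m high with a round foot about 0.15 m wide; carry the swab round its near side, not through it. Does not move. Origin at the centre of its foot.
- forceps: Steel forceps lying on the bench, 13 x 122 x 9 mm; bystander. Origin at the centre of the underside.
- petri_dish: Petri dish with brown soil, 69 mm in diameter, 15 mm high; bystander. Origin at the centre of the underside.
- sieve_brush: Wooden sieve brush lying on the bench, 30 x 184 x 16 mm; bystander. Origin at the centre of the underside.

How it is judged (in metres and radians):
On the way, in this order (a step that is already met when the one before it is completed fails the run):
1. the swab sits in the open vial, let go, cap on the mouth, while the carrier stands on the bench (distance between swab_seat and vial_mouth below 0.006 m and angle between the z axis of swab and the z axis of open_vial, either way round below 0.15 rad and contact force between swab and the fingers below 0.2 N and height (world z) of carrier below 0.006 m), for 0.2 s.
2. the carrier is lifted clear of the bench (height (world z) of carrier above 0.05 m), for 0.3 s.
At the end, for the whole second after the job is handed in: Fingers hold the carrier, underside 60-160 mm above the bench, within 7 degrees of level and still, touching nothing else; both vials in their wells (6 mm); swab cap within 6 mm of the open vial's mouth, stick in line within 8 degrees; stirring rod still upright in the stand (height (world z) of carrier between 0.06 and 0.16 m and angle between carrier's own z axis and vertical below 0.12 rad and linear speed of carrier below 0.02 m/s and angular speed of carrier below 0.15 rad/s and contact force between carrier and the fingers above 1 N and contact force between carrier and forceps below 0.1 N and contact force between carrier and petri_dish below 0.1 N and contact force between carrier and sieve_brush below 0.1 N and contact force between carrier and stand below 0.1 N and distance between swab_seat and vial_mouth below 0.006 m and angle between the z axis of swab and the z axis of open_vial, either way round below 0.15 rad and z of open_vial in the frame of carrier between 0 and 0.012 m and z of closed_vial in the frame of carrier between 0 and 0.012 m and z of stirring_rod in the frame of stand above 0.01 m and angle between stirring_rod's own z axis and vertical below 0.2 rad); the arm keeps its last pose, push and grip.
It fails at once if the carrier is tipped by more than 17 degrees (angle between carrier's own z axis and vertical above 0.3 rad).
It fails at once if the stirring rod is taken from its place (moved over 25 mm) (distance of stirring_rod from where it was at the start of the episode above 0.025 m).
It fails at once if the forceps is displaced by over 30 mm (distance of forceps from where it was at the start of the episode above 0.03 m).
It fails at once if the petri dish is displaced by over 30 mm (distance of petri_dish from where it was at the start of the episode above 0.03 m).
It fails at once if the sieve brush is displaced by over 30 mm (distance of sieve_brush from where it was at the start of the episode above 0.03 m).
It also fails if it takes over 54 s, if anything falls off the work surface, if the arm or the gripper's body presses on something with over 40 N, if the wrist force passes 120 N, or if a joint passes its speed limit or range.

ROBOT

A 6-joint arm with a two-finger parallel gripper is mounted at the origin on a cart in front of the work surface, level with it; the furniture and walls round the work are solid. World frame = base frame: x ahead of the robot, y to its left, z up, the work surface at z = 0. Lengths are in mm, angles in rad, forces in N, time in s.
With the tool pointing down it reaches from about 350 to 875 mm from the base axis. Payload 4.2 kg.
Tool frame: the origin (TCP) lies at the very end of the fingers, on their centre line; the grasp point (between the pads) lies 19 mm behind it (arm.grip_point_offset is the distance from the TCP to the grasp point, in mm); z points along the fingers, y is the direction in which the jaws open and shut (so a half turn about z gives the same grasp; the last joint's range is limited). The gripper opens to 85 mm and grips with 20 to 120 N. Pads are 22 mm wide; open, the fingers measure 114 mm over their backs; the gripper's body (76 mm by 85 mm) begins 54 mm behind the grasp point. The pads swing forward as they close: fully open they stand 13 mm farther back than shut.
Start: joints at [1.391, 0.385, 0.008, 0, -1.194, -0.259], TCP at [265.5, 565.782, 231.312] pointing down, gripper open.
Joint ranges: [-3.14, 3.14], [-1.21, 2.06], [-1.07, 1.41], [-3.16, 2.05], [-2.99, -0.16], [-3.1, 3.1]. Speed limits (rad/s): [2.79, 2.79, 3.14, 3.14, 3.14, 3.14].

INTERFACE

Orientations are given as a unit quaternion [x, y, z, w].
In Python, from bench import arm gives the robot as it stands.
- The arm moves only by the tool drive_tool, never from a script. Its argument "steps" is a list of rows, each a list of 5 numbers: the shift along the tool's x, y, z in m, then the turn about the tool's z in degrees, then the finger opening in m, from 0 to 0.0854. A call has 1 to 20 rows; each row shifts and turns the commanded pose from where the row before left it, along the tool's axes as they then stand; what a row does not reach is not made up. A row lasts 1/10 s, in which the tool goes at most 50 mm and 8.59 degrees, less where a joint would pass 70% of its speed; a pose out of reach is approached as far as the arm can. A call is refused whole if a number of a shift passes 0.05 or a number of a turn 8.59, either way. A call with a gripper value outside its range is refused whole. The fingers move at their own pace and stop on an object; the grip force is fixed at half the most. Time passes only in rows, so rows that do not move let the fingers close. It gives the time, the measured TCP pose, the force and the opening at its end, in the units of the state.
- arm.read_state(): the state, without advancing time (a new reading comes with each control period).
- arm.get_image(name): name is "scene" or "top" or "wrist"; returns (picture, depth): 480x640x3 uint8, blue, green, red; 480x640 float32, mm along the optical axis (not along the pixel's ray), 0 where there is no reading.
- arm.camera_params(name): a dict with "K" (3x3 intrinsics, pixels), "world_to_cam" (4x4, takes a point from world to camera coordinates); the wrist camera has in their place "mount" (4x4, takes a point from camera to tool coordinates, whose origin is the TCP and whose axes are the flange's). Camera axes: x right, y up, looking along -z (the intrinsics and any distortion apply to the point x, -y, -z); pixel columns grow to the right and rows downward; lengths in mm; the calibration is good to about 2 mm. A picture is of the moment at which its call begins: read the wrist's pose just before it. camera_params takes no time and is no camera call.
- arm.job_done(): hands the job in, once; it reports no verdict.
The state is a dict: "clock": time; "joints": joint angles; "joint_vel": joint speeds; "joint_efforts": joint torques, N m; "position": TCP position; "ee_rot": TCP orientation; "contact_force": force on the tool from outside, world axes, zero at the start; "wrist_torque": the same for the moment, N m; "gripper_width": finger opening in mm.
Only numpy, scipy, OpenCV 4.12 (cv2) and the standard library are available. Lean on these libraries where they do the work, as an engineer would, in place of code of your own. Each camera call takes 0.05 s, during which the arm holds its last target.

## Working session

There is one attempt and no reset: what is moved stays moved. The work goes in short steps, Python scripts to look and compute and a tool call to move; the robot and the scene stay as the last step left them, time stands still between calls to the robot, and variables do not carry over. Pictures are saved under pics/ and viewed, and the job is handed in when it is done.

Besides the shell and the picture viewer there is one more tool, called in YAML: its name, and indented under it one key for each argument. drive_tool: Moves the arm, as the interface text tells. Its arguments: {"type":"object","properties":{"steps":{"type":"array"}},"required":["steps"]}

```bash
mkdir -p pics
cat > h.py <<'E'
import numpy as np, cv2
from bench import arm
from scipy.spatial.transform import Rotation as R
def grab(n,tag):
    s=arm.read_state(); im,d=arm.get_image(n); p=arm.camera_params(n)
    cv2.imwrite(f'pics/{tag}.png',im); np.savez(f'pics/{tag}.npz',im=im,d=d,K=p['K'],W=c2w(n,s,p))
    return im,d
def c2w(n,s,p):
    if n!='wrist': return np.linalg.inv(np.array(p['world_to_cam']))
    T=np.eye(4);T[:3,:3]=R.from_quat(s['ee_rot']).as_matrix();T[:3,3]=s['position']
    return T@np.array(p['mount'])
def load(tag):
    return np.load(f'pics/{tag}.npz')
def ray(z,u,v):
    K=z['K'];W=z['W']; d=np.array([(u-K[0,2])/K[0,0],-(v-K[1,2])/K[1,1],-1.])
    return W[:3,3],W[:3,:3]@d
def onplane(z,u,v,h):
    o,d=ray(z,u,v); return o+d*(h-o[2])/d[2]
def pt(z,u,v):
    o,d=ray(z,u,v); return o+d*z['d'][int(v),int(u)]
def cloud(z):
    v,u=np.mgrid[:480,:640]; K=z['K']; D=np.stack([(u-K[0,2])/K[0,0],-(v-K[1,2])/K[1,1],-np.ones_like(u,float)],-1)*z['d'][...,None]
    return D@z['W'][:3,:3].T+z['W'][:3,3]
E
python3 - <<'E'
from h import *
print(arm.read_state())
for n in('scene','top','wrist'):
    grab(n,n+'0'); p=arm.camera_params(n); print(n,p)
E
```

```text
{'clock': 0.0, 'joints': array([ 1.39061653e+00,  3.85574394e-01,  6.61884056e-03, -5.20974609e-04,
       -1.19401007e+00, -2.58612602e-01]), 'joint_vel': array([-0.00101968,  0.00065125,  0.00035909,  0.00147557, -0.00239658,
       -0.00089153]), 'joint_efforts': array([-3.52696516e-04, -3.92289984e+01,  1.88401884e+01,  4.18633282e+00,
       -4.67157253e-03, -1.46825101e-05]), 'position': array([265.24940702, 565.26783555, 230.20483107]), 'ee_rot': array([ 9.76007515e-01, -2.17734002e-01, -1.99399307e-04,  1.09330536e-03]), 'contact_force': array([-0.83748182,  0.14950246,  0.1699313 ]), 'wrist_torque': array([0.01691446, 0.01055358, 0.02811621]), 'gripper_width': 85.68216770017239}
scene {'K': array([[540.89003292,   0.        , 315.69002138],
       [  0.        , 540.89003292, 238.32522124],
       [  0.        ,   0.        ,   1.        ]]), 'world_to_cam': array([[ 8.56624630e-01, -5.15381913e-01, -2.39943222e-02,
        -4.63414875e+02],
       [ 3.19948428e-01,  4.94157267e-01,  8.08357346e-01,
        -2.69820900e+02],
       [-4.04755787e-01, -7.00135758e-01,  5.88202
[... 462 characters left out ...]
1721e+02],
       [-1.21275012e-01, -3.59538604e-03,  9.92612434e-01,
        -1.57253790e+03],
       [ 0.00000000e+00,  0.00000000e+00,  0.00000000e+00,
         1.00000000e+00]])}
wrist {'K': array([[351.35495337,   0.        , 321.16586994],
       [  0.        , 351.35495337, 238.62450705],
       [  0.        ,   0.        ,   1.        ]]), 'mount': array([[-2.53627596e-04,  9.56541534e-01,  2.91596004e-01,
         7.55229400e+01],
       [ 9.99999966e-01,  2.58965944e-04,  2.02880224e-05,
         1.57168272e+00],
       [-5.61070983e-05,  2.91595999e-01, -9.56541567e-01,
        -1.43855336e+02],
       [ 0.00000000e+00,  0.00000000e+00,  0.00000000e+00,
         1.00000000e+00]])}
```

View pics/scene0.png

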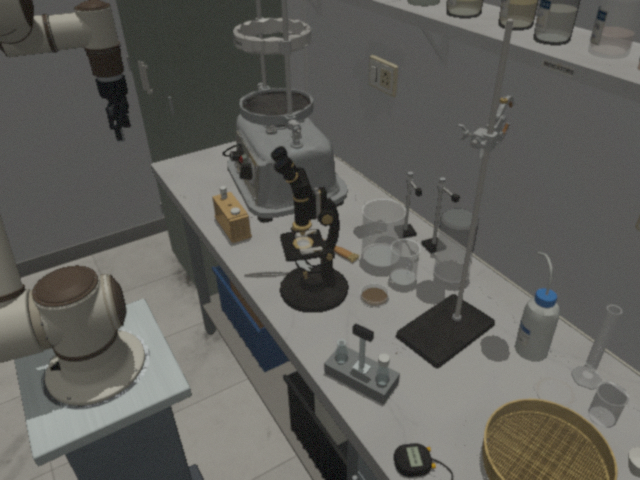

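View pics/top0.png

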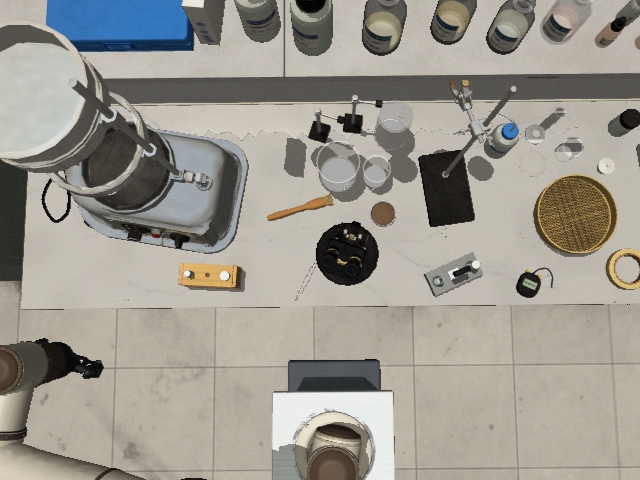

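View pics/wrist0.png

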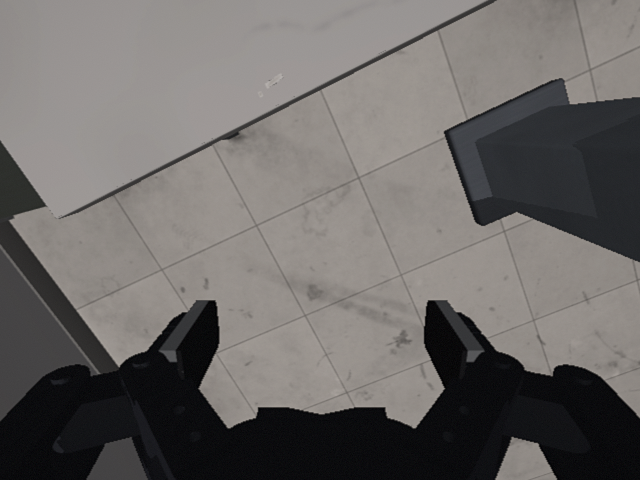

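Run:
```python
from h import *
z=load('top0');im=z['im']
a=cv2.resize(im[245:305,170:250],(640,480),interpolation=3)
b=cv2.resize(im[245:305,415:495],(640,480),interpolation=3)
cv2.imwrite('pics/a.png',a);cv2.imwrite('pics/b.png',b)
z=load('scene0');im=z['im'];cv2.imwrite('pics/c.png',cv2.resize(im[315:405,310:430],(640,480),interpolation=3))
for t in('top0','scene0'):
    z=load(t);c=cloud(z)
    # high points in stand and carrier zones
    print(t)
    for y0,y1 in((180,480),(-400,-150)):
        m=(c[...,1]>y0)&(c[...,1]<y1)&(c[...,0]>350)&(c[...,0]<560)&(c[...,2]>20)&(c[...,2]<160)
        P=c[m]; print(len(P))
        for h0,h1 in((25,40),(70,80),(80,92),(92,125),(125,150)):
            q=P[(P[:,2]>h0)&(P[:,2]<h1)]
            if len(q): print(h0,len(q),q.mean(0).round(1),q.min(0).round(0),q.max(0).round(0))
```

```text
top0
2621
25 88 [513.1 326.8  34.5] [427. 241.  25.] [557. 479.  40.]
70 938 [460.8 316.4  75.8] [426. 241.  70.] [559. 432.  80.]
80 312 [469.8 308.2  83.7] [428. 242.  80.] [560. 424.  92.]
92 194 [522.9 358.7 109.2] [451. 292.  92.] [560. 477. 125.]
125 256 [547.8 379.5 139.7] [523. 294. 125.] [560. 479. 150.]
1289
25 919 [ 457.  -321.3   31.3] [ 402. -400.   25.] [ 514. -249.   40.]
70 22 [ 443.1 -288.6   74.9] [ 431. -361.   70.] [ 484. -273.   79.]
80 40 [ 468.2 -349.2   87. ] [ 431. -379.   81.] [ 489. -274.   92.]
92 32 [ 477.  -365.7   96.2] [ 451. -378.   92.] [ 488. -305.  125.]
125 103 [ 457.8 -323.7  141.7] [ 445. -346.  125.] [ 470. -303.  150.]
scene0
2487
25 244 [490.  298.8  33.1] [420. 238.  25.] [558. 476.  40.]
70 597 [461.5 311.9  75. ] [420. 239.  70.] [559. 425.  80.]
80 145 [496.7 309.4  84.8] [427. 256.  80.] [559. 407.  92.]
92 303 [527.6 346.  108.8] [446. 288.  92.] [559. 480. 125.]
125 322 [544.5 370.  138. ] [519. 290. 125.] [560. 480. 150.]
2478
25 1429 [ 449.3 -330.6   29.9] [ 396. -399.   25.] [ 511. -256.   40.]
70 105 [ 447.2 -317.    74.8] [ 425. -378.   70.] [ 478. -271.   80.]
80 126 [ 466.5 -360.9   88.1] [ 447. -379.   80.] [ 483. -319.   92.]
92 107 [ 454.  -333.6  108.4] [ 440. -377.   92.] [ 480. -308.  125.]
125 229 [ 451.3 -326.6  136.6] [ 440. -345.  125.] [ 466. -301.  144.]
```

```bash
python3 -c "
import cv2,numpy as np
a,b,c=[cv2.resize(cv2.imread(f'pics/{k}.png'),(400,300)) for k in 'abc']
cv2.imwrite('pics/abc.png',np.vstack([np.hstack([a,b]),np.hstack([c,c*0])]))"
```

```text
(no output)
```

View pics/abc.png

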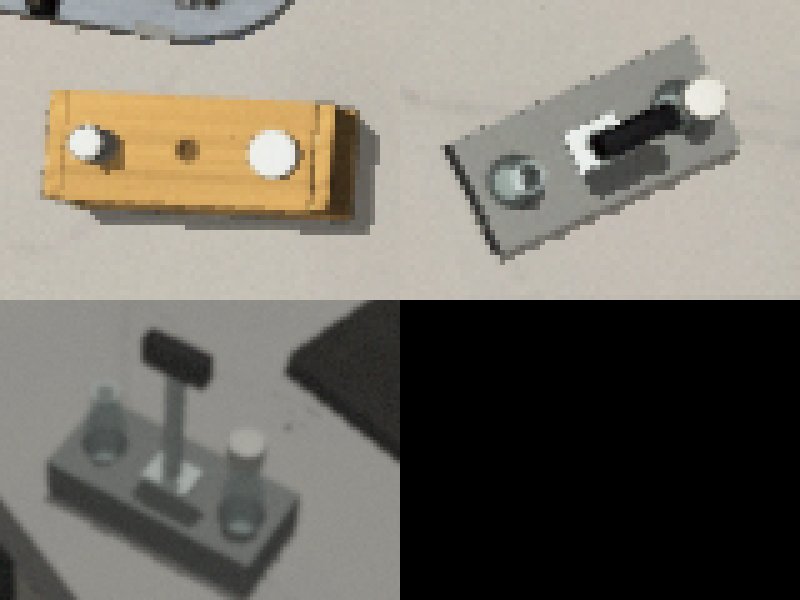

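Run:
```python
from h import *
z=load('top0');im=z['im'].astype(int)
def cents(x0,y0,x1,y1,f):
    m=np.zeros((480,640),np.uint8);m[y0:y1,x0:x1]=f(im[y0:y1,x0:x1]);n,l,s,c=cv2.connectedComponentsWithStats(m)
    return [(c[i],s[i]) for i in range(1,n) if s[i][4]>12],m
w,_=cents(178,262,240,292,lambda a:(a.min(-1)>150)&(a.max(-1)-a.min(-1)<40))
for c,s in w: print('stand white',c,s,'z110',onplane(z,*c,110)[:2].round(1),'z85',onplane(z,*c,85)[:2].round(1))
w,_=cents(185,262,235,290,lambda a:(a.sum(-1)<330))
for c,s in w: print('dark',c,s,onplane(z,*c,76)[:2])
w,_=cents(465,255,485,272,lambda a:(a.min(-1)>170))
for c,s in w: print('closed cap',c,s,onplane(z,*c,92)[:2])
w,_=cents(445,255,475,280,lambda a:(a.max(-1)<60))
for c,s in w: print('bar',c,s,onplane(z,*c,142)[:2])
c3=cloud(z)
# block top pts by plane
m=((abs(c3[...,2]-31)<6)&(c3[...,1]<-230)&(c3[...,1]>-420)&(c3[...,0]>390)&(c3[...,0]<530)).astype(np.uint8)
n,l,s,c=cv2.connectedComponentsWithStats(m);k=1+np.argmax(s[1:,4])
v,u=np.where(l==k);P=np.array([onplane(z,a,b,30)[:2] for a,b in zip(u,v)],np.float32)
r=cv2.minAreaRect(P);print('block',r,cv2.boxPoints(r))
m=((abs(c3[...,2]-76)<5)&(c3[...,1]<450)&(c3[...,1]>230)&(c3[...,0]>400)&(c3[...,0]<510)).astype(np.uint8)
n,l,s,c=cv2.connectedComponentsWithStats(m);k=1+np.argmax(s[1:,4])
v,u=np.where(l==k);P=np.array([onplane(z,a,b,76)[:2] for a,b in zip(u,v)],np.float32)
r=cv2.minAreaRect(P);print('stand',r)
q=c3[(c3[...,1]<-290)&(c3[...,1]>-360)&(c3[...,0]>430)&(c3[...,0]<490)&(c3[...,2]>135)]
print('bar cloud',cv2.minAreaRect(q[:,:2].astype(np.float32)))
```

```text
stand white [210.86206897 263.62068966] [178 262  62  17 145] z110 [483.5 300.6] z85 [485.5 305.8]
stand white [186.5625 273.125 ] [184 270   6   7  32] z110 [460.  361.4] z85 [461.7 367.5]
stand white [223.98611111 275.31944444] [220 271   9  10  72] z110 [453.7 267.2] z85 [455.2 271.8]
stand white [193.57723577 289.58536585] [178 285  52   7 123] z110 [418.6 342.9] z85 [419.6 348.8]
dark [191.575 275.025] [188 270   7  10  40] [457.25268861 356.7717096 ]
dark [206.71428571 274.5       ] [205 273   4   4  14] [458.26522145 317.87347002]
dark [208.90361446 287.51807229] [185 285  50   5 166] [424.86414926 311.69115208]
closed cap [479.13513514 261.92567568] [472 255  13  16 148] [ 483.26261842 -378.43246969]
bar [461.74 270.8 ] [453 266  19  11 100] [ 457.83145573 -323.06961487]
block ((458.31988525390625, -324.90570068359375), (63.88612747192383, 141.53797912597656), 23.792274475097656) [[ 400.54175 -273.0376 ]
 [ 457.6413  -402.54688]
 [ 516.098   -376.7738 ]
 [ 458.99847 -247.26453]]
stand ((457.6448059082031, 315.3185119628906), (148.5708465576172, 56.24269104003906), 86.6607437133789)
bar cloud ((458.38311767578125, -324.7257080078125), (13.468958854675293, 43.678497314453125), 23.13450050354004)
```

```bash
cat >> h.py <<'E'
def plan(x,y,zz,th=None):
    s=arm.read_state();M=R.from_quat(s['ee_rot']).as_matrix();h=np.degrees(np.arctan2(M[1,0],M[0,0]))
    d=M.T@(np.array([x,y,zz])-s['position']);print('t',round(s['clock'],2),'pos',s['position'].round(1),'head',h.round(2),'tilt',np.degrees(np.arccos(-M[2,2])).round(2),'w',round(s['gripper_width'],1),'F',s['contact_force'].round(1),'shift(tool mm)',d.round(1),'turn', None if th is None else round(h-th,2))
E
python3 - <<'E'
from h import *
plan(460,361,215,-66.5)
c=cloud(load('top0'));c2=cloud(load('scene0'))
for q in(c,c2):
    p=q.reshape(-1,3)
    for lo,hi in((90,150),(150,250),(250,400)):
        a=p[(p[:,2]>lo)&(p[:,2]<hi)&(p[:,0]>380)&(p[:,0]<620)&(p[:,1]>270)&(p[:,1]<450)]
        dd=np.hypot(a[:,0]-460,a[:,1]-361);a=a[dd>15];dd=dd[dd>15]
        if len(a): print('near swab',lo,dd.min().round(),a[dd.argmin()].round())
        a=p[(p[:,2]>lo)&(p[:,2]<hi)&(p[:,0]>330)&(p[:,0]<620)&(abs(p[:,1])<150)]
        if len(a):print('micro',lo,a.min(0).round(),a.max(0).round())
E
```

```text
t 0.15 pos [265.3 565.4 230.5] head -25.15 tilt 0.1 w 85.4 F [ 0.9  0.2 -0.3] shift(tool mm) [263.1 102.3  15.7] turn 41.35
near swab 90 65.0 [523. 376. 140.]
micro 90 [435. -96. 127.] [554.  25. 150.]
near swab 150 67.0 [526. 372. 158.]
micro 150 [435. -96. 150.] [571.  25. 250.]
near swab 250 150.0 [597. 422. 270.]
micro 250 [432. -84. 250.] [563.  17. 387.]
near swab 90 15.0 [449. 350. 109.]
micro 90 [428. -99.  90.] [562.  29. 150.]
near swab 150 64.0 [522. 378. 150.]
micro 150 [430. -98. 150.] [567.  15. 250.]
near swab 250 143.0 [593. 414. 253.]
micro 250 [427. -80. 250.] [556.  19. 381.]
```

drive_tool:
  steps:
    - [0.033,0.0128,0.0,0,0.05]
    - [0.033,0.0128,0.0,0,0.05]
    - [0.033,0.0128,0.0,0,0.05]
    - [0.033,0.0128,0.0,0,0.05]
    - [0.033,0.0128,0.0,0,0.05]
    - [0.033,0.0128,0.0,0,0.05]
    - [0.033,0.0128,0.0,0,0.05]
    - [0.032,0.0127,0.0,0,0.05]
    - [0,0,0.004,8.27,0.05]
    - [0,0,0.003,8.27,0.05]
    - [0,0,0.003,8.27,0.05]
    - [0,0,0.003,8.27,0.05]
    - [0,0,0.003,8.27,0.05]
    - [0,0,0,0,0.05]
    - [0,0,0,0,0.05]
    - [0,0,0,0,0.05]

```text
clock: 1.75
position: [460.1, 361.5, 215.4]
ee_rot: [0.837, -0.547, 0.0, -0.0]
contact_force: [0.0, -0.2, 0.0]
gripper_width: 50.0
```

Run:
```python
from h import *
plan(460,361,215,-66.5)
grab('wrist','w1')
```

```text
t 1.75 pos [460.1 361.5 215.4] head -66.37 tilt 0.01 w 50.0 F [ 0.  -0.2  0. ] shift(tool mm) [0.4 0.3 0.4] turn 0.13
```

View pics/w1.png

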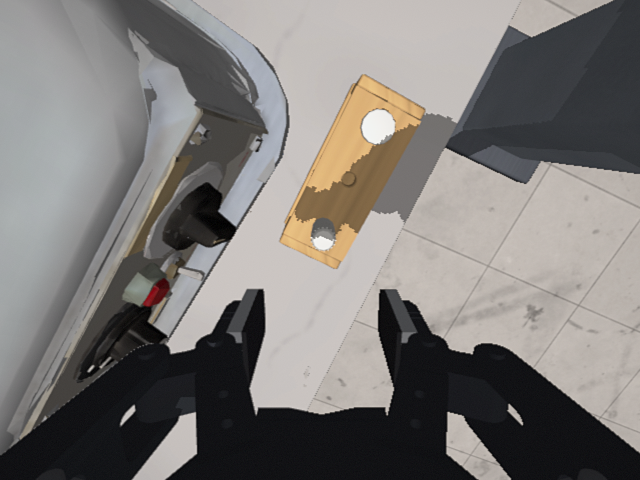

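Run:
```python
from h import *
z=load('w1');c=cloud(z)
for nm,(u0,v0,u1,v1),lo,hi,h in(('cap',(300,205,345,260),95,125,110),('knob',(350,95,405,150),81,95,85)):
    m=np.zeros((480,640),bool);s=c[v0:v1,u0:u1,2];m[v0:v1,u0:u1]=(s>lo)&(s<hi)
    v,u=np.where(m);print(nm,len(u),u.min(),u.max(),v.min(),v.max(),'medz',np.median(c[m][:,2]).round(1))
    (cu,cv),r=cv2.minEnclosingCircle(np.stack([u,v],1).astype(np.float32));print((cu,cv),r,onplane(z,cu,cv,h).round(1), c[m][c[m][:,2]>np.median(c[m][:,2])-4].mean(0).round(1))
im=z['im'].astype(int)
w=(im.max(-1)-im.min(-1)<25)[205:260,300:345];n,l,s,cc=cv2.connectedComponentsWithStats(w.astype(np.uint8));print(s,cc)
cv2.imwrite('pics/w1c.png',cv2.resize(z['im'][200:270,280:380],(800,560),interpolation=0))
```

```text
cap 550 311 335 223 250 medz 110.6
(322.6949157714844, 236.34463500976562) 14.146527290344238 [459.6 359.  110. ] [458.6 360.1 110.6]
knob 972 361 395 109 144 medz 86.1
(377.536376953125, 126.08181762695312) 18.2639217376709 [453.5 271.1  85. ] [453.3 271.2  86. ]
[[   0    0   45   55 1777]
 [  11   13   25   33  639]
 [   0   48   15    7   58]
 [  44   54    1    1    1]] [[22.25379854 25.44625774]
 [22.82159624 29.00469484]
 [ 4.79310345 52.05172414]
 [44.         54.        ]]
```

View pics/w1c.png

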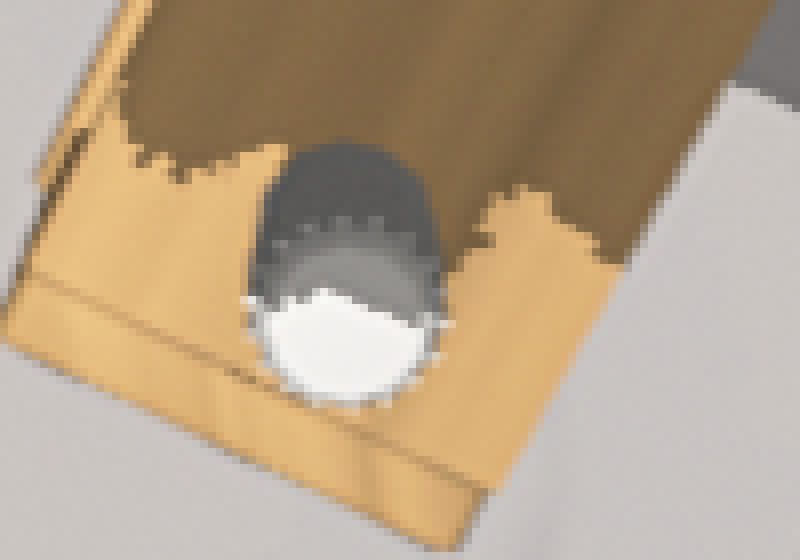

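drive_tool:
  steps:
    - [0,0.001,0.02,0,0.05]
    - [0,0,0.02,0,0.05]
    - [0,0,0.02,0,0.05]
    - [0,0,0.02,0,0.05]
    - [0,0,0.02,0,0.05]
    - [0,0,0.015,0,0.05]
    - [0,0,0.01,0,0.05]
    - [0,0,0.006,0,0.05]
    - [0,0,0.002,0,0.05]
    - [0,0,0,0,0.05]
    - [0,0,0,0,0.05]

```text
clock: 2.9
position: [459.6, 361.4, 83.1]
ee_rot: [0.836, -0.548, 0.0, -0.001]
contact_force: [1.1, 0.8, 0.7]
gripper_width: 50.3
```

Run:
```python
from h import *
plan(459,361,82,-66.5)
grab('wrist','w2')
```

```text
t 2.9 pos [459.6 361.4  83.1] head -66.48 tilt 0.09 w 50.3 F [1.1 0.8 0.7] shift(tool mm) [0.2 0.7 1.1] turn 0.02
```

View pics/w2.png

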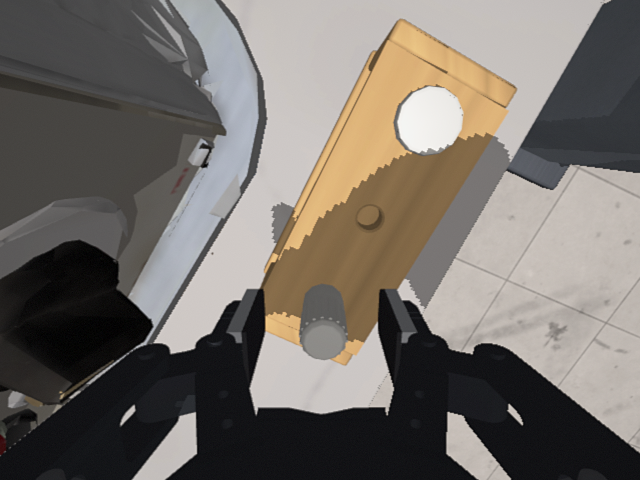

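drive_tool:
  steps:
    - [0,0,0,0,0.03]
    - [0,0,0,0,0.02]
    - [0,0,0,0,0.01]
    - [0,0,0,0,0.01]
    - [0,0,0,0,0.01]
    - [0,0,0,0,0.01]
    - [0,0,0,0,0.01]
    - [0,0,0,0,0.01]
    - [0,0,0,0,0.01]
    - [0,0,0,0,0.01]

```text
clock: 3.95
position: [459.4, 361.2, 82.8]
ee_rot: [0.836, -0.548, 0.0, -0.0]
contact_force: [-0.9, -1.0, 6.7]
gripper_width: 15.8
```

Run:
```python
from h import *
plan(459,361,82,-66.5)
grab('wrist','w3')
```

```text
t 3.95 pos [459.4 361.2  82.8] head -66.48 tilt 0.04 w 15.8 F [-0.9 -1.   6.7] shift(tool mm) [0.1 0.5 0.8] turn 0.02
```

View pics/w3.png

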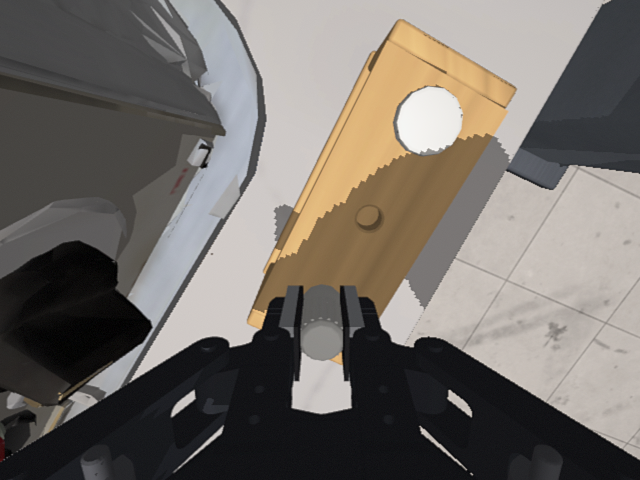

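drive_tool:
  steps:
    - [0,0,-0.005,0,0.01]
    - [0,0,-0.01,0,0.01]
    - [0,0,-0.015,0,0.01]
    - [0,0,-0.02,0,0.01]
    - [0,0,-0.02,0,0.01]
    - [0,0,-0.02,0,0.01]
    - [0,0,-0.02,0,0.01]
    - [0,0,-0.01,0,0.01]
    - [0,0,0,5,0.01]
    - [0,0,0,6.5,0.01]
    - [0,0,0,7,0.01]
    - [0,0,0,5,0.01]
    - [0,0,0,0,0.01]
    - [0,0,0,0,0.01]

```text
clock: 5.4
position: [459.0, 360.9, 202.0]
ee_rot: [0.708, -0.706, -0.0, 0.0]
contact_force: [0.4, -0.2, -0.8]
gripper_width: 15.5
```

Run:
```python
from h import *
plan(350,130,203,-90)
grab('wrist','w4')
grab('scene','s4')
cv2.imwrite('pics/m4.png',np.hstack([cv2.resize(cv2.imread('pics/w4.png'),(400,300)),cv2.resize(cv2.imread('pics/s4.png')[100:340,100:420],(400,300))]))
```

```text
t 5.4 pos [459.  360.9 202. ] head -89.89 tilt 0.04 w 15.5 F [ 0.4 -0.2 -0.8] shift(tool mm) [230.7 109.5  -0.8] turn 0.11
```

View pics/m4.png

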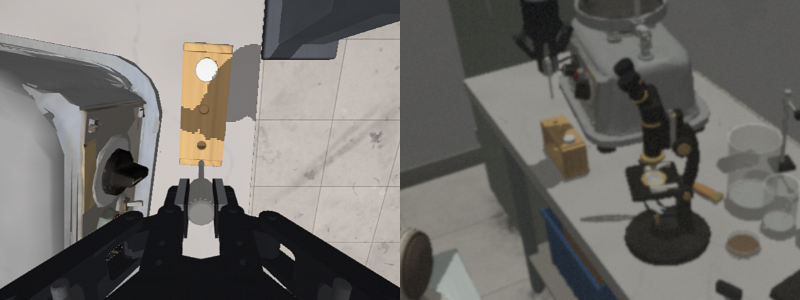

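drive_tool:
  steps:
    - [0.012,0.006,0,0,0.01]
    - [0.022,0.0105,0,0,0.01]
    - [0.025,0.0115,0,0,0.01]
    - [0.025,0.0115,0,0,0.01]
    - [0.025,0.0115,0,0,0.01]
    - [0.025,0.0115,0,0,0.01]
    - [0.025,0.0115,0,0,0.01]
    - [0.025,0.0115,0,0,0.01]
    - [0.025,0.0115,0,0,0.01]
    - [0.022,0.01,0,0,0.01]
    - [0.02,0.001,0,0,0.01]
    - [0.02,-0.002,0,0,0.01]

```text
clock: 6.7
position: [351.9, 88.4, 202.4]
ee_rot: [0.708, -0.707, -0.0, -0.0]
contact_force: [0.3, -0.5, -0.4]
gripper_width: 16.0
```

Run:
```python
from h import *
plan(357,-110,203,-90)
print(arm.read_state()['joints'])
```

```text
t 6.7 pos [351.9  88.4 202.4] head -89.93 tilt 0.05 w 16.0 F [ 0.3 -0.5 -0.4] shift(tool mm) [198.4  -4.8  -0.7] turn 0.07
[ 7.01939508e-01 -5.58047339e-02 -6.16926834e-01 -2.84977876e-04
 -1.00888783e+00 -7.00485324e-01]
```

drive_tool:
  steps:
    - [0.02,-0.001,0,0,0.01]
    - [0.025,-0.001,0,0,0.01]
    - [0.025,-0.001,0,0,0.01]
    - [0.025,-0.001,0,0,0.01]
    - [0.025,-0.001,0,0,0.01]
    - [0.025,0,0,0,0.01]
    - [0.025,0,0,0,0.01]
    - [0.025,0,0,0,0.01]
    - [0.005,0,0,0,0.01]

```text
clock: 7.6
position: [357.1, -111.7, 202.2]
ee_rot: [-0.706, 0.708, 0.0, -0.0]
contact_force: [-0.4, -1.5, -0.1]
gripper_width: 16.3
```

Run:
```python
from h import *
plan(439,-281,203,-66.5)
print(arm.read_state()['joints'])
```

```text
t 7.6 pos [ 357.1 -111.7  202.2] head -90.14 tilt 0.02 w 16.3 F [-0.4 -1.5 -0.1] shift(tool mm) [169.1 -82.3  -0.8] turn -23.64
[ 1.38194517e-01 -3.22109459e-02 -5.95737844e-01  6.41272244e-06
 -1.00758269e+00 -1.40727879e-01]
```

drive_tool:
  steps:
    - [0.015,-0.0075,0,-4,0.01]
    - [0.02,-0.011,0,-4,0.01]
    - [0.02,-0.012,0,-4,0.01]
    - [0.02,-0.013,0,-4,0.01]
    - [0.02,-0.012,0,-4,0.01]
    - [0.015,-0.01,0,-3.6,0.01]
    - [0,0,0,0,0.01]
    - [0,0,0,0,0.01]
    - [0,0,0,0,0.01]

```text
clock: 8.5
position: [440.3, -205.0, 202.3]
ee_rot: [0.837, -0.548, -0.0, -0.0]
contact_force: [-0.1, 0.3, -0.6]
gripper_width: 15.8
```

Run:
```python
from h import *
plan(439,-281,203,-66.5)
grab('wrist','w5')
```

```text
t 8.5 pos [ 440.3 -205.   202.3] head -66.4 tilt 0.03 w 15.8 F [-0.1  0.3 -0.6] shift(tool mm) [69.1 31.6 -0.7] turn 0.1
```

View pics/w5.png

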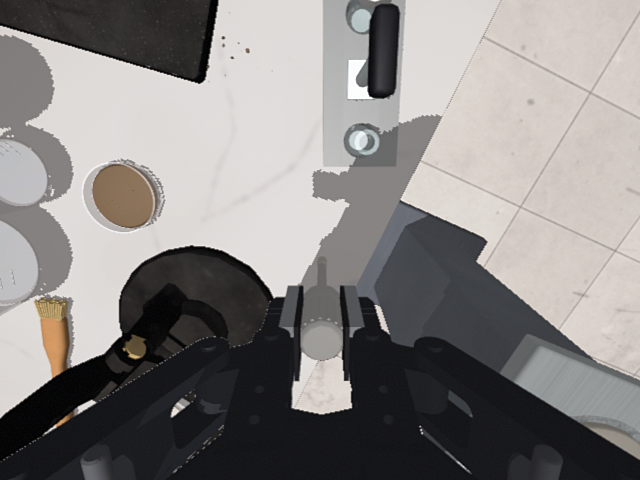

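drive_tool:
  steps:
    - [0.008,0.01,0,0,0.01]
    - [0.01,0.012,0,0,0.01]
    - [0.006,0.01,0,0,0.01]
    - [0,0,0,0,0.01]
    - [0,0,0,0,0.01]
    - [0,0,0,0,0.01]

```text
clock: 9.15
position: [421.6, -240.4, 202.4]
ee_rot: [0.837, -0.547, 0.0, -0.0]
contact_force: [-0.5, -0.1, -1.6]
gripper_width: 15.6
```

Run:
```python
from h import *
plan(439,-281,203,-66.5)
grab('wrist','w6')
z=load('w6')
for p in((439,-281,76),(439,-281,30)):
    q=np.linalg.inv(z['W'])@np.array([*p,1]);print(z['K'][0,2]+z['K'][0,0]*q[0]/-q[2],z['K'][1,2]-z['K'][1,1]*q[1]/-q[2])
cv2.imwrite('pics/w6c.png',cv2.resize(z['im'][20:300,200:440],(0,0),fx=2.1,fy=2.1,interpolation=2))
```

```text
t 9.15 pos [ 421.6 -240.4  202.4] head -66.39 tilt 0.01 w 15.6 F [-0.5 -0.1 -1.6] shift(tool mm) [44.2  0.3 -0.6] turn 0.11
321.1152850675278 175.5848358060083
321.1189115482996 169.37921947072422
```

View pics/w6c.png

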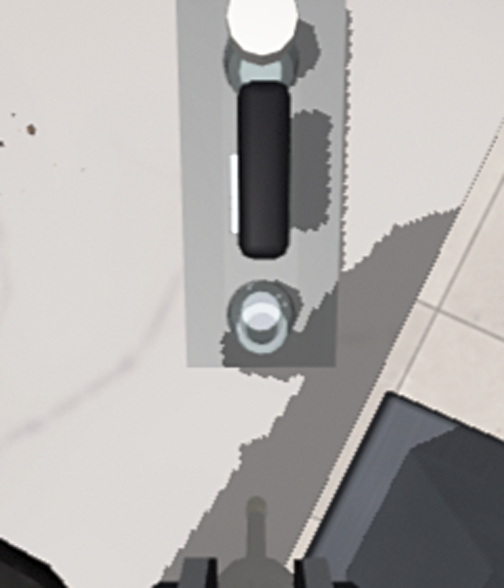

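Run:
```python
from h import *
z=load('w6')
cv2.imwrite('pics/w6d.png',cv2.resize(z['im'][140:215,275:375],(800,600),interpolation=2))
c=cloud(z); m=(c[145:205,295:355,2]); print(np.round(m[::4,::4]).astype(int))
```

```text
[[ 31  31  31  31  30  31  32  32  32  32  32  31  32  32  31]
 [ 31  32  31  31  32  32  31  31  30  30  30  30  32  31  30]
 [ 31  31  30  30  32  33  31  31  31  30  30  31  32  31  33]
 [ 31  32  31  32  32  10  44  53  51  37  31  32  32  31  32]
 [346  31  31  31  30  53  58  59  58  57  52  31  31  31  31]
 [ 31  30  31  31  53  58  77  78  77  75  56  25  31  32  33]
 [ 31  31  31  31  54  77  78  12  12  77  68  54  31  32  31]
 [ 32  32  32  32  56  77  13  14  11  12  77  52  32  31  31]
 [ 31  30  31  30  54  78  22  11  14  68  77  32  32  32  31]
 [ 31  33  32  30  31  78  77  67  68  77  76  30  31  31  32]
 [ 30 346  32  30  32  31  77  76  77  78  31  31  32  31  32]
 [ 30  32  30  30  32  31  32  31  31  31  32  32  31  30  33]
 [ 31  31  31  31  32  31  31  31  31  32  31  32  31  31  32]
 [  3   1   2   3   1   2   0   2   0   2   2   0   1   2   2]
 [  2   1   0   2   2   0   2   2   2   1   1   2   1   1   0]]
```

View pics/w6d.png

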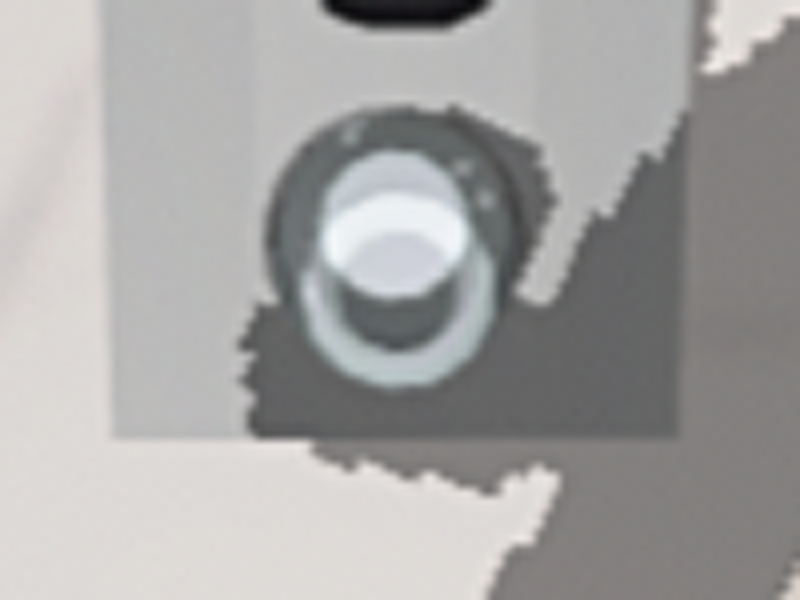

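Run:
```python
from h import *
z=load('w6');c=cloud(z);T=np.array([421.6,-240.4,202.4]);th=np.radians(-66.39)
X=np.array([np.cos(th),np.sin(th)]);Y=np.array([np.sin(th),-np.cos(th)])
def tool(p): d=p[:2]-T[:2]; return np.round([d@X,d@Y,T[2]-p[2]],2)
m=np.zeros((480,640),bool);m[145:205,295:355]=abs(c[145:205,295:355,2]-77)<3.5
v,u=np.where(m);P=np.array([onplane(z,a,b,76) for a,b in zip(u,v)])
A=np.c_[P[:,:2],np.ones(len(P))]
(cc,r)=cv2.minEnclosingCircle(P[:,:2].astype(np.float32));print('mouth enc',cc,r,tool(np.array([*cc,76])))
print('mouth manual',tool(onplane(z,324.9,176.2,76)),onplane(z,324.9,176.2,76), 'mean',P.mean(0))
# well/vial bottom check
print('tip manual',tool(onplane(z,321.9,260.5,138)))
# stick axis: points at depth
cv2.imwrite('pics/w6e.png',cv2.resize(z['im'][245:380,260:380],(710,800) if 0 else (533,600),interpolation=2))
for v in range(250,300,4):
    row=c[v,300:345]; k=np.where((row[:,2]>125)&(row[:,2]<200))[0]
    if len(k): print(v,k[0]+300,k[-1]+300,tool(row[k].mean(0)))
m=np.zeros((480,640),bool);t=c[320:372,300:345];m[320:372,300:345]=abs(t[...,2]-229.6)<5
v,u=np.where(m);print('cap',len(u),u.min(),u.max(),v.min(),v.max());P=np.array([onplane(z,a,b,229.6) for a,b in zip(u,v)])
(cc,r)=cv2.minEnclosingCircle(P[:,:2].astype(np.float32));print(cc,r,tool(np.array([*cc,229.6])),np.median(c[m][:,2]))
```

```text
mouth enc (436.6425476074219, -282.09332275390625) 9.428184509277344 [ 44.23   2.92 126.4 ]
mouth manual [ 43.7   3.2 126.4] [ 436.16826747 -281.72932612   76.        ] mean [ 436.71001681 -282.12564049   76.        ]
tip manual [-1.63  0.8  64.4 ]
258 318 326 [ 2.12  0.85 58.75]
262 318 326 [ 1.9   0.99 52.41]
266 318 326 [ 1.64  0.83 46.57]
270 318 326 [ 1.56  0.81 40.6 ]
274 318 326 [ 1.71  0.8  34.43]
278 318 326 [ 1.61  0.78 29.16]
282 318 326 [ 1.77  0.77 23.61]
286 313 331 [8.57 0.59 3.82]
290 308 336 [6.56 1.84 3.85]
294 304 339 [4.81 0.46 3.29]
cap 1643 300 344 320 370
(420.3594970703125, -238.69020080566406) 13.855907440185547 [ -2.06   0.45 -27.2 ] 230.5628791851292
```

View pics/w6e.png

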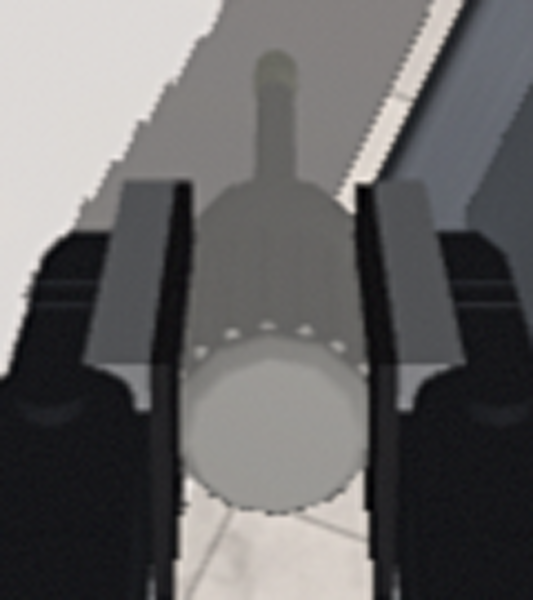

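drive_tool:
  steps:
    - [0.011,0.001,0,0,0.01]
    - [0.011,0.001,0,0,0.01]
    - [0.011,0,0,0,0.01]
    - [0.011,0,0,0,0.01]
    - [0,0,0.012,0,0.01]
    - [0,0,0.015,0,0.01]
    - [0,0,0.015,0,0.01]
    - [0,0,0.008,0,0.01]
    - [0,0,0,0,0.01]
    - [0,0,0,0,0.01]
    - [0,0,0,0,0.01]

```text
clock: 10.3
position: [437.8, -281.8, 153.0]
ee_rot: [0.837, -0.547, 0.001, -0.0]
contact_force: [-0.3, 0.8, 0.9]
gripper_width: 16.0
```

Run:
```python
from h import *
plan(436.6,-282,82.8,-66.5)
grab('wrist','w7')
z=load('w7')
cv2.imwrite('pics/w7c.png',cv2.resize(z['im'][200:350,240:400],(640,600),interpolation=2))
```

```text
t 10.3 pos [ 437.8 -281.8  153. ] head -66.38 tilt 0.08 w 16.0 F [-0.3  0.8  0.9] shift(tool mm) [-0.4  1.3 70.2] turn 0.12
```

View pics/w7c.png

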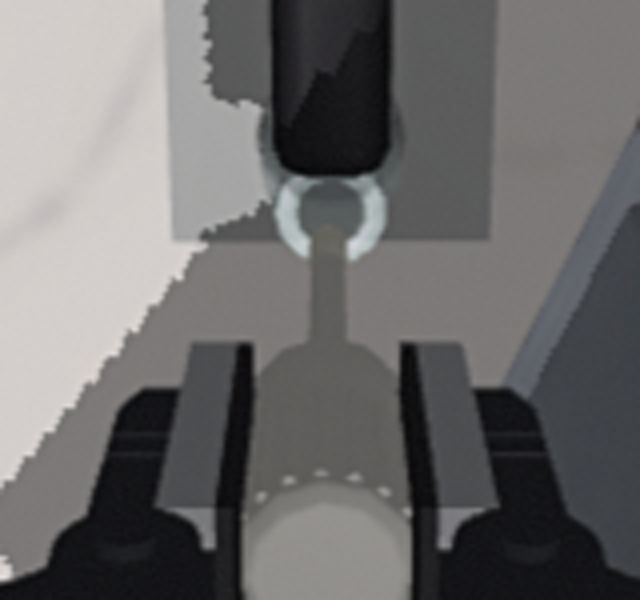

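Run:
```python
from h import *
z=load('w7');s=arm.read_state();T=s['position'];M=R.from_quat(s['ee_rot']).as_matrix();c=cloud(z)
tool=lambda p:(M.T@(p-T)).round(2)
print('ring',tool(onplane(z,322.5,253,76)))
m=np.zeros((480,640),bool);m[235:270,300:345]=abs(c[235:270,300:345,2]-77)<3.5
v,u=np.where(m);print(u.min(),u.max(),v.min(),v.max());P=np.array([onplane(z,a,b,76) for a,b in zip(u,v)])
(cc,r)=cv2.minEnclosingCircle(P[:,:2].astype(np.float32));print(r,tool(np.array([*cc,76])))
for v in range(256,290,4):
    row=c[v,310:335]; k=np.where((row[:,2]>80)&(row[:,2]<200))[0]
    if len(k): print(v,k[0]+310,k[-1]+310,tool(row[k].mean(0)))
```

```text
ring [-1.03  1.31 77.04]
309 336 243 264
9.540339469909668 [-0.39  1.2  77.04]
256 321 323 [ 2.65  0.93 60.9 ]
260 318 326 [ 2.18  0.92 55.1 ]
264 317 326 [ 1.65  0.6  49.8 ]
268 318 326 [ 1.47  0.89 43.91]
272 318 326 [ 1.53  0.87 37.77]
276 318 326 [ 1.62  0.86 31.89]
280 318 326 [ 1.82  0.84 26.09]
284 318 326 [ 4.04  0.83 16.12]
288 310 333 [8.46 0.54 1.96]
```

drive_tool:
  steps:
    - [0,0,0.008,0,0.01]
    - [0,0,0.008,0,0.01]
    - [0,0,0.008,0,0.01]
    - [0,0,0.008,0,0.01]
    - [0,0,0.008,0,0.01]
    - [0,0,0.008,0,0.01]
    - [0,0,0.006,0,0.01]
    - [0,0,0,0,0.01]

```text
clock: 11.15
position: [436.7, -281.5, 97.2]
ee_rot: [0.837, -0.548, -0.001, 0.0]
contact_force: [-0.1, 0.2, -0.5]
gripper_width: 15.9
```

drive_tool:
  steps:
    - [0,0,0.004,0,0.01]
    - [0,0,0.004,0,0.01]
    - [0,0,0.003,0,0.01]
    - [0,0,0.002,0,0.01]
    - [0,0,0.001,0,0.01]
    - [0,0,0,0,0.01]

```text
clock: 11.75
position: [437.3, -281.6, 84.2]
ee_rot: [0.837, -0.547, -0.0, 0.0]
contact_force: [0.5, -1.1, -0.0]
gripper_width: 16.2
```

Run:
```python
from h import *
plan(436.6,-282,82.8,-66.5)
grab('wrist','w8')
```

```text
t 11.75 pos [ 437.3 -281.6   84.2] head -66.39 tilt 0.0 w 16.2 F [ 0.5 -1.1 -0. ] shift(tool mm) [0.  0.8 1.4] turn 0.11
```

View pics/w8.png

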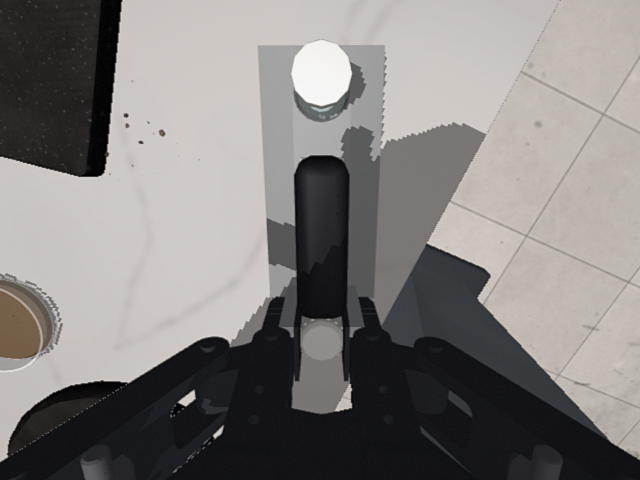

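drive_tool:
  steps:
    - [0,0,0.0007,0,0.01]
    - [0,0,0.0007,0,0.01]
    - [0,0,0.0005,0,0.01]
    - [0,0,0,0,0.01]
    - [0,0,0,0,0.01]

```text
clock: 12.3
position: [437.6, -281.8, 82.8]
ee_rot: [0.837, -0.547, 0.0, -0.0]
contact_force: [0.1, 0.2, 2.1]
gripper_width: 16.1
```

drive_tool:
  steps:
    - [0,0,0.0003,0,0.01]
    - [0,0,0,0,0.02]
    - [0,0,0,0,0.025]
    - [0,0,0,0,0.03]
    - [0,0,0,0,0.035]
    - [0,0,0,0,0.04]
    - [0,0,0,0,0.045]
    - [0,0,0,0,0.045]
    - [0,0,0,0,0.045]

```text
clock: 13.2
position: [437.4, -281.6, 82.1]
ee_rot: [0.837, -0.548, -0.0, -0.0]
contact_force: [-0.7, -0.2, 0.0]
gripper_width: 44.8
```

Run:
```python
from h import *
plan(436.6,-282,82.8,-66.5)
grab('wrist','w9')
```

```text
t 13.2 pos [ 437.4 -281.6   82.1] head -66.39 tilt 0.0 w 44.8 F [-0.7 -0.2  0. ] shift(tool mm) [ 0.   0.8 -0.7] turn 0.11
```

View pics/w9.png

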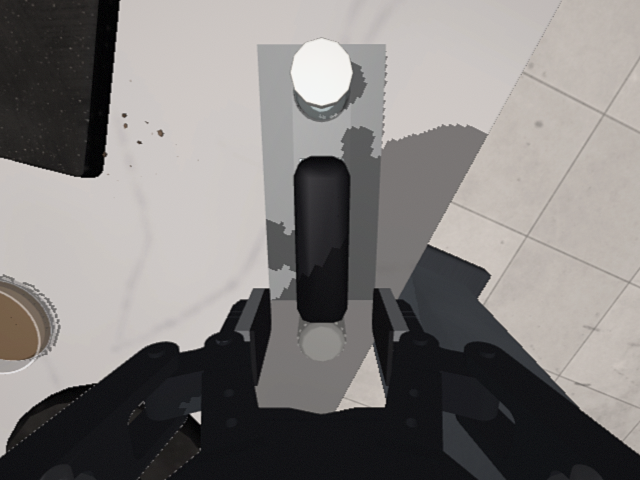

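drive_tool:
  steps:
    - [0,0,-0.01,0,0.045]
    - [0,0,-0.02,0,0.045]
    - [0,0,-0.02,0,0.045]
    - [0,0,-0.02,0,0.045]
    - [0,0,-0.02,0,0.045]
    - [0,0,-0.01,0,0.045]
    - [0,0,0,0,0.045]
    - [0,0,0,0,0.045]
    - [0,0,0,0,0.045]

```text
clock: 14.15
position: [436.7, -281.4, 181.0]
ee_rot: [0.837, -0.548, -0.001, 0.0]
contact_force: [0.3, 0.6, 1.1]
gripper_width: 44.9
```

Run:
```python
from h import *
plan(458.3,-324.8,182,-66.5)
grab('wrist','w10')
z=load('w10');c=cloud(z)
q=c[180:300,280:370].reshape(-1,3)
k=q[(q[:,2]>98)&(q[:,2]<118)];print('cap',len(k),np.median(k[:,2]),k[k[:,2]>107].mean(0))
m=(c[...,2]>135)&(c[...,2]<150);m[300:]=0
v,u=np.where(m);print(u.min(),u.max(),v.min(),v.max());P=np.array([onplane(z,a,b,140) for a,b in zip(u,v)])
print('bar',cv2.minAreaRect(P[:,:2].astype(np.float32)))
```

```text
t 14.15 pos [ 436.7 -281.4  181. ] head -66.4 tilt 0.13 w 44.9 F [0.3 0.6 1.1] shift(tool mm) [48.5 -2.4 -1.1] turn 0.1
cap 702 110.58798559417029 [ 437.15115618 -282.64516124  110.62646585]
307 334 143 226
bar ((456.2008972167969, -326.11480712890625), (13.898252487182617, 43.620330810546875), 23.234848022460938)
```

View pics/w10.png

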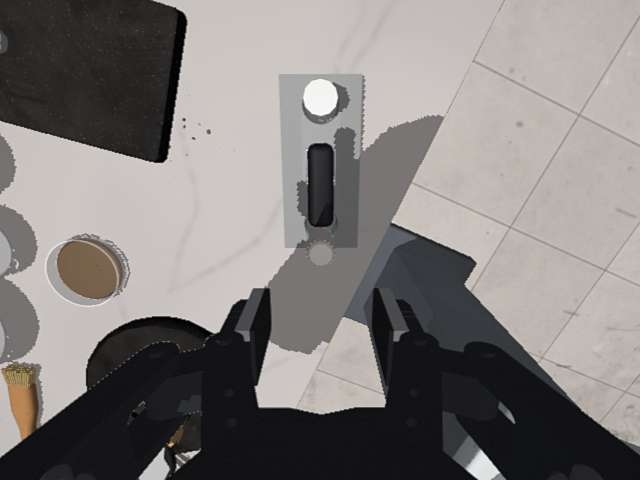

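drive_tool:
  steps:
    - [0.01,0,0,0.3,0.045]
    - [0.013,0,0,0,0.045]
    - [0.013,0,0,0,0.045]
    - [0.013,0,0,0,0.045]
    - [0,0,0.01,0,0.045]
    - [0,0,0.015,0,0.045]
    - [0,0,0.015,0,0.045]
    - [0,0,0.015,0,0.045]
    - [0,0,0.01,0,0.045]
    - [0,0,0.004,0,0.045]
    - [0,0,0,0,0.045]
    - [0,0,0,0,0.045]
    - [0,0,0,0,0.045]

```text
clock: 15.5
position: [457.3, -326.8, 113.9]
ee_rot: [0.835, -0.55, 0.001, -0.0]
contact_force: [-0.1, 1.0, 0.3]
gripper_width: 45.1
```

Run:
```python
from h import *
plan(456.2,-326.1,112,-66.75)
grab('wrist','w11')
```

```text
t 15.5 pos [ 457.3 -326.8  113.9] head -66.68 tilt 0.1 w 45.1 F [-0.1  1.   0.3] shift(tool mm) [-1.1  0.7  1.9] turn 0.07
```

View pics/w11.png

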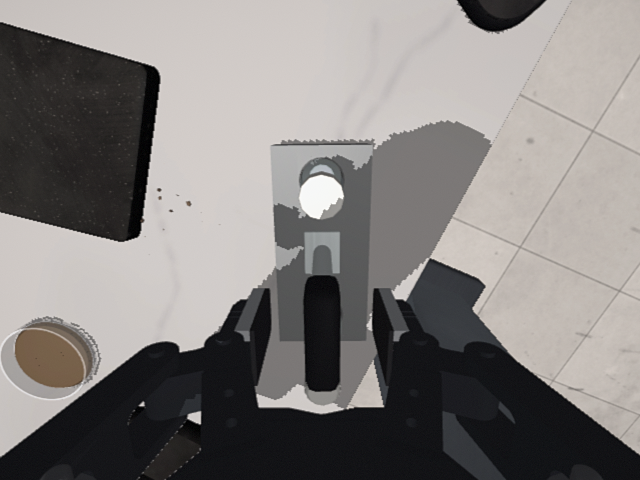

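drive_tool:
  steps:
    - [-0.001,0.0005,0.002,0,0.04]
    - [0,0,0,0,0.03]
    - [0,0,0,0,0.022]
    - [0,0,0,0,0.016]
    - [0,0,0,0,0.012]
    - [0,0,0,0,0.008]
    - [0,0,0,0,0.005]
    - [0,0,0,0,0.005]
    - [0,0,0,0,0.005]
    - [0,0,0,0,0.005]
    - [0,0,0,0,0.005]

```text
clock: 16.65
position: [456.3, -326.0, 111.3]
ee_rot: [0.835, -0.55, 0.0, -0.0]
contact_force: [1.7, 1.3, 1.5]
gripper_width: 13.1
```

drive_tool:
  steps:
    - [0,0,-0.001,0,0.005]
    - [0,0,-0.001,0,0.005]
    - [0,0,-0.002,0,0.005]
    - [0,0,-0.003,0,0.005]
    - [0,0,-0.003,0,0.005]
    - [0,0,0,0,0.005]
    - [0,0,0,0,0.005]

```text
clock: 17.35
position: [455.8, -325.9, 121.2]
ee_rot: [0.835, -0.55, -0.0, -0.0]
contact_force: [-0.7, -0.1, -6.3]
gripper_width: 13.2
```

Run:
```python
from h import *
plan(456.2,-326.1,212,-66.75);print(arm.read_state()['wrist_torque'])
grab('wrist','w12')
```

```text
t 17.35 pos [ 455.8 -325.9  121.2] head -66.7 tilt 0.01 w 13.2 F [-0.7 -0.1 -6.3] shift(tool mm) [  0.3  -0.2 -90.8] turn 0.05
[-2.21950641e-05 -7.84230563e-03 -5.98178724e-03]
```

View pics/w12.png

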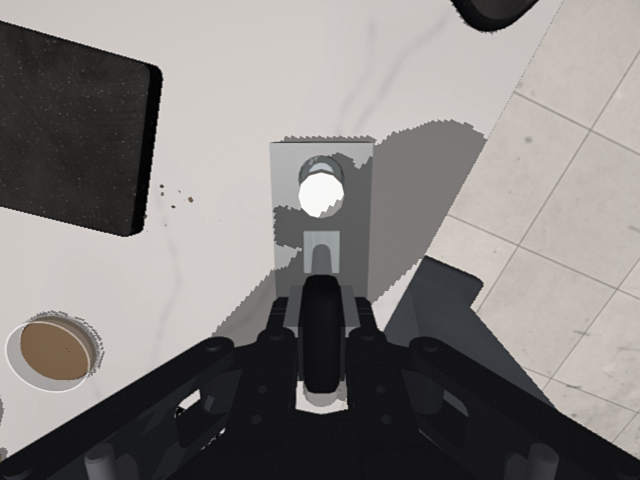

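drive_tool:
  steps:
    - [0,0,-0.004,0,0.005]
    - [0,0,-0.007,0,0.005]
    - [0,0,-0.01,0,0.005]
    - [0,0,-0.01,0,0.005]
    - [0,0,-0.01,0,0.005]
    - [0,0,-0.01,0,0.005]
    - [0,0,-0.01,0,0.005]
    - [0,0,-0.01,0,0.005]
    - [0,0,-0.009,0,0.005]
    - [0,0,-0.006,0,0.005]
    - [0,0,-0.004,0,0.005]
    - [0,0,-0.002,0,0.005]
    - [0,0,0,0,0.005]
    - [0,0,0,0,0.005]
    - [0,0,0,0,0.005]
    - [0,0,0,0,0.005]
    - [0,0,0,0,0.005]
    - [0,0,0,0,0.005]

```text
clock: 19.2
position: [455.9, -325.9, 213.0]
ee_rot: [0.835, -0.55, -0.0, 0.0]
contact_force: [-0.8, 0.4, -6.5]
gripper_width: 13.1
```

Run:
```python
from h import *
plan(456.2,-326.1,212,-66.75);print(arm.read_state()['wrist_torque'])
grab('wrist','w13');grab('scene','s13');grab('top','t13')
a=cv2.imread('pics/w13.png')[100:420,160:480];b=cv2.imread('pics/s13.png')[240:420,290:470]
cv2.imwrite('pics/m13.png',np.hstack([cv2.resize(a,(400,400)),cv2.resize(b,(400,400),interpolation=2)]))
z=load('w13');c=cloud(z)
# block top level: points between z 115..150, visible
q=c[:300,200:440].reshape(-1,3);q=q[(q[:,2]>115)&(q[:,2]<150)]
A=np.c_[q[:,:2]-q[:,:2].mean(0),np.ones(len(q))]
for _ in range(5):
    f=np.linalg.lstsq(A,q[:,2],rcond=None)[0];r=abs(q[:,2]-A@f);k=r<3*np.median(r)+.5;q,A=q[k],A[k]
print('block top plane z',f[2].round(1),'tilt deg',np.degrees(np.hypot(*f[:2])).round(2),len(q))
# stand
z=load('s13');c=cloud(z);p=c.reshape(-1,3)
for x,y in((454,271.5),):
    k=p[(np.hypot(p[:,0]-x,p[:,1]-y)<16)&(p[:,2]>79)];print('knob',len(k),np.median(k,0).round(1))
```

```text
t 19.2 pos [ 455.9 -325.9  213. ] head -66.69 tilt 0.01 w 13.1 F [-0.8  0.4 -6.5] shift(tool mm) [ 0.3 -0.2  1. ] turn 0.06
[-0.06596085  0.00432614 -0.00266333]
block top plane z 133.0 tilt deg 0.06 10001
knob 47 [449.7 269.3  84.2]
```

View pics/m13.png

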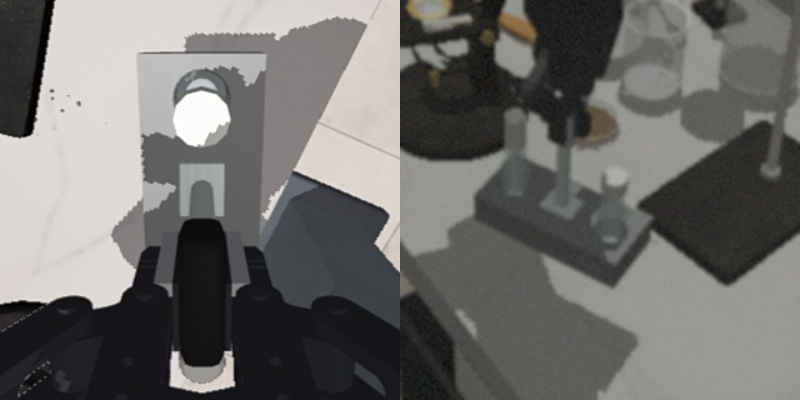

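```bash
python3 -c "
from bench import arm
print(arm.read_state()['joint_vel'].round(4)); print(arm.job_done())"
```

```text
[-0.0001 -0.0002  0.0007 -0.0002 -0.0006 -0.0071]
the job is handed in; nothing more can be done
None
```

I moved the swab into the open vial and let go of it while the carrier stood on the bench. Then I lifted the carrier by its T bar and handed the job in while holding it up. It took about 19 s of the 54 s allowed; no verdict is reported, so this rests on my own checks.

- **Swab:** I gripped it by the cap and carried it round the near side of the microscope. It went in with no side force, and I felt about 2 N at the end of the push. After release the cap top read 110.6 mm, the same as when it hung in the stand, so the cap should be sitting on the mouth.
- **Carrier:** The block's top face read 133 mm, which puts the underside about 102 mm above the bench. It was tilted less than 0.1°, the wrist load was steady at 6.5 N, and the arm was nearly still. Both vials were in their wells and the swab cap was on the vial.
- **Stirring rod:** It still stands in the stand, with its knob at about 84 mm. The scene camera put the knob about 4 mm sideways of the earlier wrist reading. I put this down to its oblique view and calibration, since the arm never touched the rod.
- **Bystanders:** I did not measure the forceps, petri dish or brush at the end. The arm passed well above or away from them, and I felt no unexpected contact.

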